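# Clamp a unit in the bench fixture with its loose crank

### The job

Fit the loose crank fully down onto the square spindle of the clamping fixture and wind it clockwise until the jaw holds the round black unit firmly against the V-fence: stop when the crank stiffens, for the unit must be held but not crushed. Then lift the crank off and leave it fully down on the round parking stub of the fixture; leave the other things on the bench alone.

Things in the scene. Friction and masses are not known exactly. Their poses are not given: they have to be found in the camera images.
- fixture: Clamping fixture bolted to the bench: steel plate 110 x 302 x 12 mm with a grey gearbox 64 x 70 mm, 62 mm high. Origin: on the upright spindle axis, at bench height; x across, y along the plate towards jaw, unit and V-fence (the jaw clamps along +y). The V-fence, a 36 mm high steel block behind the unit, sits at a different place in its slots for each job, so the jaw's travel differs by some mm.
- spindle_seat (a point): Centre of the round seat (40 mm across, 72 mm above the bench) at the foot of the spindle. The spindle, a 14 mm square steel shaft, rises 23 mm from it; its top 4 mm taper to 9 mm square. A fully fitted crank, in any of its four ways round, rests with its underside on this seat and has about 0.1 rad of play either way. Does not turn: the shaft's angle is joint spindle.
- spindle (a joint): Turn of the square shaft in rad, growing clockwise seen from above. At 0 the shaft's flats are parallel to the fixture's x and y. 1 rad moves the jaw 6 mm. Turning takes 0.65 N m against friction, plus 0.06 N m for each 10 N of clamping; it stays where it is left. Once the unit is tight, 0.15 rad more take the clamping from 20 to 100 N. Starts between -0.8 and 0.8; end stop at 5.2.
- stub_seat (a point): Centre of the parking stub's seat (44 mm across, 30 mm above the bench), 85 mm from the spindle. A round pin 11 mm thick and 21 mm high with a tapered end rises from it; a parked crank sits over the pin with its underside on the seat, arm in any direction that is free (away from the gearbox is best).
- unit: Round black unit with a white cap, 54 mm across and 44 mm high, standing on the plate between jaw and V-fence, 1 to 6 mm short of the fence: the jaw first pushes it there. Origin: centre of its underside. It must end up held with more than 20 N (about 50 N is right); over 100 N crushes it.
- jaw: Steel sliding jaw with a flat rubber facing 48 x 30 mm, 54 x 16 x 34 mm in all, on a round ram out of the gearbox; moved by the spindle only. Origin below the centre of the rubber's front, at bench height; that front faces the unit along the fixture's +y.
- crank: Loose dark steel crank, 0.22 to 0.35 kg, lying flat at the start. Origin: centre of the mouth of its 15.5 mm square socket (34 mm deep, opening downward), in its flat underside; socket and hub sides are parallel to its x and y. Hub 26 mm square, 45 mm high. Arm along +x, 15 mm wide, 9 mm high; upright black handle at x = 66 mm, 21 mm thick, from 10 to 60 mm above the underside, spinning freely.
- glue_bottle: Red bottle with a black pointed cap, 30 mm across, 92 mm high; a bystander. Origin: centre of its underside.
- spare_unit: Open round black unit, 54 mm across, 42 mm high; a bystander. Origin: centre of its underside.
- cap: White round cap, 48 mm across, 9 mm high; a bystander. Origin: centre of its underside.
- marker: Black marker pen, 118 mm long, 15 mm thick, lying along its y axis; a bystander. Origin: middle of its underside.
Mind the look-alikes: they are no part of the job. What is meant by the crank is not orange, and is the larger of those in its own colour.

How it is judged (in metres and radians):
On the way, in this order (a step that is already met when the one before it is completed fails the run):
1. the crank is fully down on the square spindle (horizontal distance between crank and spindle_seat below 0.003 m and z of crank in the frame of spindle_seat below 0.003 m and angle between crank's own z axis and vertical below 0.08 rad), for 0.2 s.
2. the jaw clamps the unit against the fence (contact force between jaw and unit above 20 N), for 0.2 s.
At the end, for the whole second after the job is handed in: The unit stands upright (tilted under 0.1 rad), clamped by the jaw with over 20 N; the crank rests on its parking stub, centred within 6 mm, at most 4 mm above the seat, tilted under 0.1 rad, and at rest (contact force between jaw and unit above 20 N and angle between each of unit, crank's own z axis and vertical below 0.1 rad and horizontal distance between crank and stub_seat below 0.006 m and z of crank in the frame of stub_seat below 0.004 m and linear speed of crank below 0.02 m/s); the robot touches nothing.
It fails at once if the unit is crushed: the jaw presses on it with more than 100 N (contact force between jaw and unit above 100 N).
It fails at once if a bystander (glue bottle, spare unit, cap or marker) is moved more than 30 mm (distance of any of glue_bottle, spare_unit, cap, marker from where it was at the start of the episode above 0.03 m).
It also fails if it takes over 72 s, if anything falls off the work surface, if the arm or the gripper's body presses on something with over 40 N, if the wrist force passes 120 N, or if a joint passes its speed limit or range.

### The arm

A 7-joint arm with a two-finger parallel gripper is mounted at the origin on a cart in front of the work surface, level with it; the furniture and walls round the work are solid. World frame = base frame: x ahead of the robot, y to its left, z up, the work surface at z = 0. Lengths are in mm, angles in rad, forces in N, time in s.
With the tool pointing down it reaches from about 400 to 875 mm from the base axis. Payload 4.4 kg.
Tool frame: the origin (TCP) lies at the very end of the fingers, on their centre line; the grasp point (between the pads) lies 19 mm behind it; z points along the fingers, y is the line along which they close (so a half turn about z gives the same grasp; the last joint's range is limited). The gripper opens to 85 mm and grips with 20 to 120 N. Pads are 22 mm wide; open, the fingers measure 114 mm over their backs; the gripper's body (76 mm by 85 mm) begins 54 mm behind the grasp point. The pads swing forward as they close: fully open they stand 13 mm farther back than shut.
Start: joints at [1.209, 0.628, 0.038, 1.517, -0.027, 0.996, -0.02], TCP at [189.506, -621.776, 231.313] pointing down, gripper open.
Joint ranges: [-3.06, 3.06], [-0.37, 2.12], [-1.25, 1.32], [0.18, 2.47], [-1.1, 4.24], [0.23, 1.98], [-2.94, 2.94]. Speed limits (rad/s): [2.57, 2.57, 3.14, 3.14, 3.14, 3.14, 3.14].

### API

Orientations are given as [roll, pitch, yaw] about the fixed x, y, z axes, in that order (R = Rz(yaw) Ry(pitch) Rx(roll)).
In Python, from cell import monitor, viewer, workorder gives the robot as it stands.
- The arm moves only by the tool arm_command, never from a script. Its argument "series" is one flat list of numbers, 5 for each row, row after row: the opening in per cent of the stroke, from 0 (shut) to 100 (fully open), then the shift along the tool's x, y, z in cm, then the turn about the tool's z in degrees. In form: [claw, x, y, z, roll, claw, x, y, z, roll, ...]. A call has exactly 5 rows; each row is the pose to reach, as a shift and turn from the pose commanded when the call began, along the tool's axes at that moment; what a row does not reach only later rows make up. A row lasts 1/12 s, in which the tool goes at most 41.7 mm and 7.16 degrees, less where a joint would pass 70% of its speed; a pose out of reach is approached as far as the arm can. A call with a gripper value outside its range is refused whole. The fingers move at their own pace and stop on an object; the grip force is fixed at half the most. Time passes only in rows, so rows that repeat a pose let the fingers close, or fill a call up. It gives the time, the measured TCP pose, the force, the opening and the grip force at its end, in the units of the state.
- monitor.read_state(): the state, without advancing time (a new reading comes with each control period).
- viewer.get_image(name): name is "scene" or "top"; returns (picture, depth): 384x512x3 uint8, red, green, blue; 384x512 float32, mm along the optical axis (not along the pixel's ray), 0 where there is no reading.
- viewer.camera_model(name): a dict with "mtx" (3x3 intrinsics, pixels), "R" (3x3) and "t" (3): a world point X has camera coordinates R X + t. Camera axes: x right, y down, z forward; pixel columns grow to the right and rows downward; lengths in mm; the calibration is good to about 2 mm. A picture is of the moment at which its call begins. camera_model takes no time and is no camera call.
- workorder.finish_job(): hands the job in; it is judged then, once.
The state is a dict: "clock": time; "qpos": joint angles; "qd": joint speeds; "tau": joint torques, N m; "eef_pos": TCP position; "tool_rot": TCP orientation; "force": force on the tool from outside, world axes, zero at the start; "torque": the same for the moment, N m; "width": finger opening in mm; "gripper_force": force on a finger pad.
Only numpy, scipy, OpenCV 4.12 (cv2) and the standard library are available. Lean on these libraries where they do the work, as an engineer would, in place of code of your own. Each camera call takes 0.05 s, during which the arm holds its last target. There are 200 camera calls.

## Working session

There is one attempt and no reset: what is moved stays moved. The work goes in short steps, Python scripts to look and compute and a tool call to move; the robot and the scene stay as the last step left them, time stands still between calls to the robot, and variables do not carry over. Pictures are saved under pics/ and viewed, at most 10 in all, crops included, and the job is handed in when it is done.

Besides the shell and the picture viewer there is one more tool, called after "Call:" as a command line: name --argument value ..., lists and objects as JSON in quotes. arm_command: Moves the arm, as the interface text tells. Its arguments: {"type":"object","properties":{"series":{"type":"array","items":{"type":"number"}}},"required":["series"]}

```bash
ls; mkdir -p pics; python3 - <<'E'
from cell import monitor, viewer, workorder
import cv2, numpy as np
s=monitor.read_state(); print(s)
for n in("top","scene"):
    im,d=viewer.get_image(n); np.savez(f"pics/{n}0.npz",im=im,d=d)
    cv2.imwrite(f"pics/{n}0.png",cv2.resize(im[:,:,::-1],(800,600),interpolation=cv2.INTER_CUBIC))
    print(n,viewer.camera_model(n))
E
```

```text
pics
{'clock': 0.0, 'qpos': array([ 1.20920488,  0.62930135,  0.03841491,  1.51835806, -0.02700323,
        0.99629636, -0.02000083]), 'qd': array([ 0.0004627 , -0.00061374, -0.0003491 , -0.00028773, -0.00116052,
       -0.00074015, -0.00155256]), 'tau': array([-1.53341748e-04, -5.63397861e+01,  1.22628238e+00, -1.93441290e+01,
        1.10514939e-02,  1.05679934e-02, -6.44698545e-06]), 'eef_pos': array([ 189.338151  , -621.17002743,  230.42078435]), 'tool_rot': array([-3.13974650e+00,  3.23753505e-06,  2.95810974e-01]), 'force': array([ 0.28589543, -0.14347602, -0.09151814]), 'torque': array([-0.00547942,  0.0152879 , -0.00185791]), 'gripper_force': 0.0, 'width': 85.16129023231893}
top {'mtx': array([[475.64205649,   0.        , 258.16877492],
       [  0.        , 475.64205649, 195.33680208],
       [  0.        ,   0.        ,   1.        ]]), 'R': array([[-0.02534429, -0.99938508, -0.02423092],
       [-0.9869121 ,  0.02887465, -0.15865298],
       [ 0.15925508,  0.01989284, -0.98703703]]), 't': array([ 127.57019649,  569.44289628, 1044.33611168])}
scene {'mtx': array([[417.74770308,   0.        , 258.39884765],
       [  0.        , 417.74770308, 194.32862633],
       [  0.        ,   0.        ,   1.        ]]), 'R': array([[-0.64098788, -0.76754986,  0.0013246 ],
       [-0.50717236,  0.42224766, -0.75132091],
       [ 0.57611695, -0.4822594 , -0.65993571]]), 't': array([453.47215072, 314.71124251, 675.29713053])}
```

View pics/top0.png

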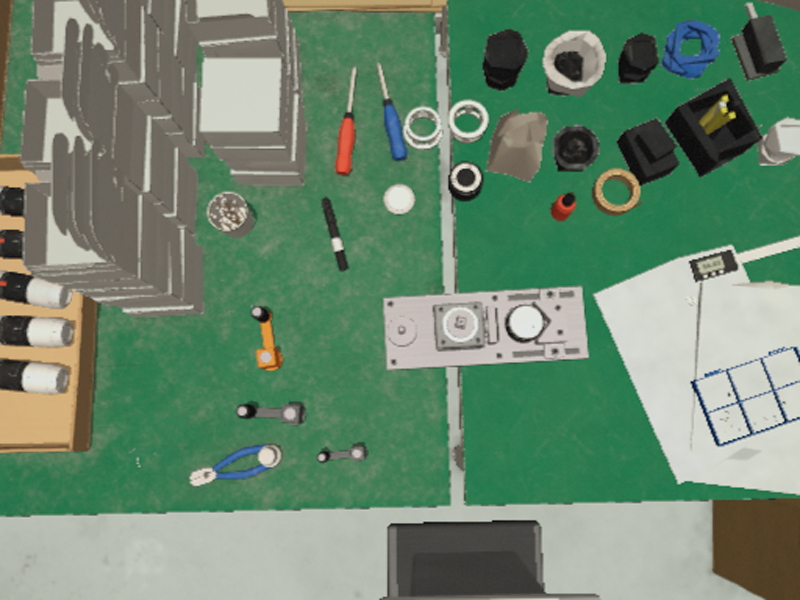

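View pics/scene0.png

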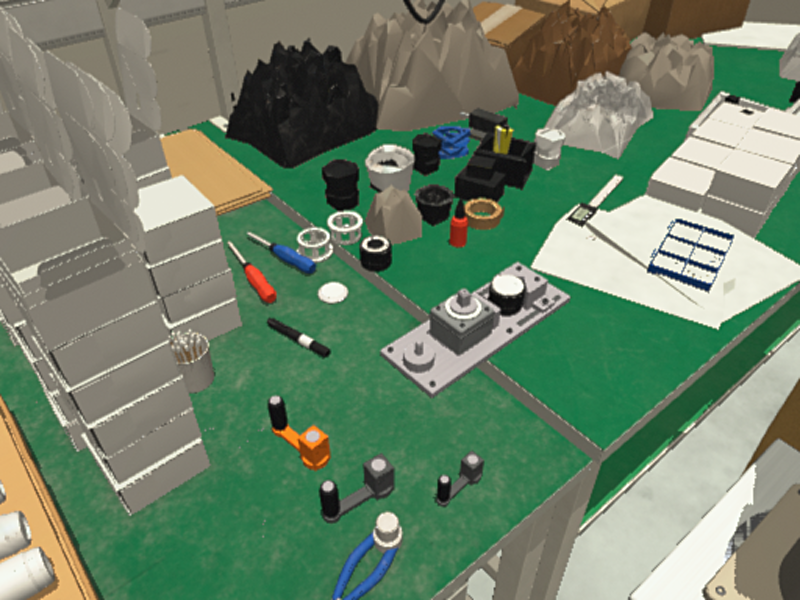

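Top view (800x600 scale): the larger dark crank has its hub at (291,413) and handle at (245,411). The spindle is at (459,324), the stub at (401,331) and the unit at (524,322). The smaller dark crank (361,453) and the orange one are look-alikes. Next I'll enlarge the crank and fixture.

```bash
cat > h.py <<'E'
import numpy as np, cv2
from cell import viewer
def ray(n,uv,z):
    c=viewer.camera_model(n); R,t=c["R"],c["t"]; C=-R.T@t
    d=R.T@np.linalg.solve(c["mtx"],[uv[0],uv[1],1.]); return C+d*(z-C[2])/d[2]
def pix(n,X):
    c=viewer.camera_model(n); p=c["mtx"]@(c["R"]@np.array(X,float)+c["t"]); return p[:2]/p[2]
E
python3 - <<'E'
import numpy as np,cv2
from h import *
T=np.load("pics/top0.npz")["im"]; S=np.load("pics/scene0.npz")["im"]
def crop(im,u,v,w,h,k): return cv2.resize(im[v:v+h,u:u+w,::-1],None,fx=k,fy=k,interpolation=cv2.INTER_NEAREST)
# native coords; tiles 400x300
a=crop(T,145,245,66,50,6)[:300,:396]; b=crop(T,245,180,66,50,6)
c=crop(S,195,285,66,50,6); d=crop(S,235,175,66,50,6)
cv2.imwrite("pics/crop0.png",np.vstack([np.hstack([a,b]),np.hstack([c,d])]))
f=800/512
for nm,uv,z in[("hub",(291,413),45),("handle",(245,411),60),("spindle",(459,324),95),("seat",(461,325),72),("stub",(401,331),51),("unit",(524,322),56)]:
    print(nm,ray("top",np.array(uv)/f,z).round(1))
for nm,uv,z in[("hub",(379,464),45),("handle",(328,486),60),("spindle",(463,293),95),("stub",(418,344),51),("unit",(508,285),56)]:
    print("s",nm,ray("scene",np.array(uv)/f,z).round(1))
E
```

```text
hub [420.3 278.2  45. ]
handle [424.5 341.4  60. ]
spindle [536.2  34.1  95. ]
seat [537.7  30.1  72. ]
stub [534.2 116.3  51. ]
unit [541.6 -61.9  56. ]
s hub [419.8 277.5  45. ]
s handle [424.7 344.2  60. ]
s spindle [537.8  34.7  95. ]
s stub [535.  118.7  51. ]
s unit [539.7 -63.7  56. ]
```

View pics/crop0.png

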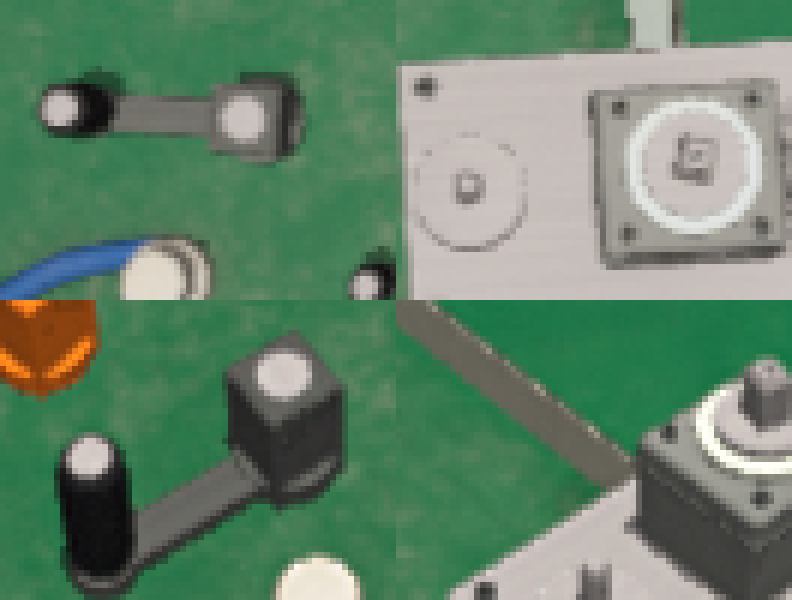

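The crop shows the crank hub with its bright disc centre, the arm pointing left (world +y), and the square spindle top only slightly turned. Next come precise centroids, the plate yaw and a close-up of the spindle.

```bash
python3 - <<'E'
import numpy as np,cv2
from h import *
I={n:np.load(f"pics/{n}0.npz")["im"] for n in("top","scene")}
def disc(n,X,r=7,thr=150):
    p=pix(n,X); u,v=p.round().astype(int); w=I[n][v-r:v+r+1,u-r:u+r+1].astype(int)
    m=(w.min(2)>thr).astype(np.uint8); k,l,s,c=cv2.connectedComponentsWithStats(m)
    i=1+np.argmax(s[1:,4]); q=c[i]+[u-r,v-r]; return s[i,4],q.round(1),ray(n,q,X[2]).round(1)
for n in I:
    print(n,"hub",disc(n,[420,278,45])); print(n,"handle",disc(n,[424.5,343,60]))
# plate
im=I["top"].astype(int); m=((im.max(2)-im.min(2)<30)&(im.min(2)>110)).astype(np.uint8)
k,l,s,c=cv2.connectedComponentsWithStats(m); i=l[212,262] or l[225,300]; print(s[i])
cn=max(cv2.findContours((l==i).astype(np.uint8),0,2)[0],key=cv2.contourArea)
P=np.array([ray("top",q[0],12)[:2] for q in cv2.convexHull(cn)],np.float32)
r=cv2.minAreaRect(P); print("plate",r,cv2.boxPoints(r).round(0).tolist())
# depth check
d=np.load("pics/top0.npz")["d"]; print("depth", d[203:209,292:299].round(0))
# tiles
def tile(n,X,h=11):
    u,v=pix(n,X).round().astype(int); print("tile",n,u,v); return cv2.resize(I[n][v-h:v+h+1,u-h:u+h+1,::-1],(390,390),interpolation=cv2.INTER_CUBIC)
cv2.imwrite("pics/sp0.png",np.hstack([tile("top",[537,34.4,90]),tile("scene",[537,34.4,85])]))
E
```

```text
top hub (np.int32(42), array([185. , 264.3]), array([420.3, 281. ,  45. ]))
top handle (np.int32(20), array([154.8, 262.8]), array([425.3, 346. ,  60. ]))
scene hub (np.int32(56), array([241.8, 297.1]), array([420.6, 278.8,  45. ]))
scene handle (np.int32(33), array([209.4, 310.7]), array([425.9, 344.5,  60. ]))
[    0    21   489   363 30183]
plate ((370.182861328125, 263.3846435546875), (975.3674926757812, 973.8172607421875), 26.22071075439453) [[-282.0, 485.0], [148.0, -389.0], [1023.0, 42.0], [593.0, 916.0]]
depth [[1059. 1039. 1035. 1038. 1044. 1041. 1065.]
 [1050. 1035. 1040. 1037. 1038. 1038. 1040.]
 [1041. 1037. 1039. 1034. 1038. 1032. 1039.]
 [1043. 1034. 1039. 1039. 1036. 1037. 1041.]
 [1039. 1032. 1037. 1041. 1037. 1039. 1040.]
 [1041. 1039. 1039. 1036. 1037. 1036.    0.]]
tile top 294 207
tile scene 296 191
```

View pics/sp0.png

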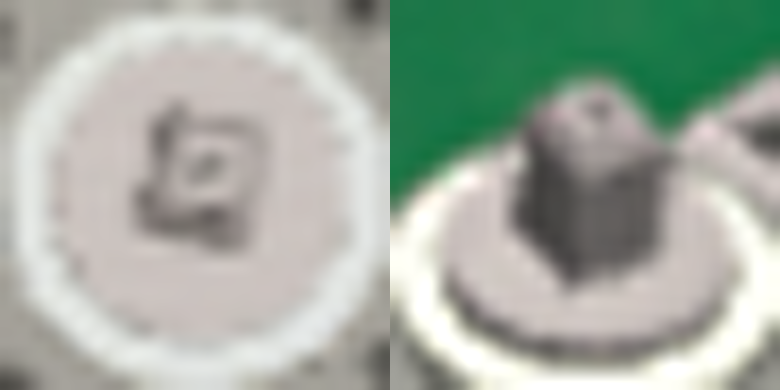

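Left tile: the spindle is a square with its tip dot at (207,167), turned roughly 10-13° clockwise in the image. Right tile: the dot is at (600,108) and the foot corners are about (512,215), (570,290) and (658,262).

```bash
python3 - <<'E'
import numpy as np,cv2
from h import *
k=390/23
def nt(n,x,y):
    u,v={"top":(294,207),"scene":(296,191)}[n]; return (u-11+x/k-.5, v-11+y/k-.5)
print("tip top",ray("top",nt("top",207,167),95).round(1),"scene",ray("scene",nt("scene",210,108),95).round(1))
print("seat top",ray("top",nt("top",199,195),72).round(1))
a,b=[ray("top",nt("top",*q),72) for q in((135,225),(245,248))]; e=(b-a)[:2]; print("base edge top",np.linalg.norm(e),np.degrees(np.arctan2(e[1],e[0])))
A,B,C=[ray("scene",nt("scene",*q),72) for q in((122,215),(180,290),(268,262))]
for e in(B-A,C-B): print("scene edge",np.linalg.norm(e),np.degrees(np.arctan2(e[1],e[0])))
im=np.load("pics/top0.npz")["im"]
hsv=cv2.cvtColor(im,cv2.COLOR_RGB2HSV); g=(hsv[...,1]<60).astype(np.uint8)
# plate edges from non-green mask rows/cols: left edge & bottom & top boundary
roi=np.zeros_like(g); roi[178:242,240:382]=1
for name,cols,scan in(("top edge",list(range(262,276))+list(range(312,365,3)),1),("bottom edge",list(range(255,282,2))+list(range(305,365,3)),-1)):
    pts=[]
    for u in cols:
        rows=np.nonzero(g[178:242,u])[0]
        if len(rows): pts.append((u,178+(rows[0]-.5 if scan==1 else rows[-1]+.5)))
    P=np.array([ray("top",p,12)[:2] for p in pts],np.float32); vx,vy,x,y=cv2.fitLine(P,cv2.DIST_HUBER,0,.01,.01).ravel()
    print(name,np.degrees(np.arctan2(vy,vx)),x,y, np.abs((P-[x,y])@[-vy,vx]).max())
E
```

```text
tip top [540.5  31.9  95. ] scene [541.   29.9  95. ]
seat top [540.   31.8  72. ]
base edge top 14.71425291833172 -103.57465362774948
scene edge 16.222731428152493 164.2599603450332
scene edge 13.04112387282337 -104.88552535736338
top edge -88.32796 597.27637 -5.050766 1.5343037
bottom edge -88.20954 486.01297 0.20151863 1.2816027
```

```bash
cat > plan.py <<'E'
import numpy as np
from cell import monitor
def plan(targets,start=None):
    s=monitor.read_state(); p=np.array(s["eef_pos"]); y=np.degrees(s["tool_rot"][2])
    if start: p,y=np.array(start[:3],float),start[3]
    print("now",p.round(1),round(y,1),"q7",s["qpos"][6].round(2),"F",s["force"].round(1),"T",s["torque"].round(2),"w",round(s["width"],1),"t",s["clock"])
    for x,yy,z,w in targets:
        d=np.array([x,yy,z])-p; a=np.radians(y); c,sn=np.cos(a),np.sin(a)
        print("-> cm",np.round([(c*d[0]+sn*d[1])/10,(sn*d[0]-c*d[1])/10,-d[2]/10],2),"roll",round(-((w-y+180)%360-180),1),"len",round(np.linalg.norm(d)))
        p,y=np.array([x,yy,z],float),w
E
python3 -c "
from plan import *
plan([(320,-470,231,40),(470,-335,231,65),(535,-150,231,85.4),(530,50,231,85.4),(450,220,231,85.4),(420.5,280,120,85.4)])"
```

```text
now [ 189.3 -621.2  230.5] 16.9 q7 -0.02 F [0.3 0.  0.3] T [0.02 0.04 0.04] w 85.5 t 0.1
-> cm [ 16.91 -10.66  -0.05] roll -23.1 len 200
-> cm [20.17 -0.7  -0.  ] roll -25 len 202
-> cm [19.51 -1.93 -0.  ] roll -20.4 len 196
-> cm [19.9 -2.1 -0. ] roll -0.0 len 200
-> cm [16.3  -9.34 -0.  ] roll -0.0 len 188
-> cm [ 5.74 -3.42 11.1 ] roll -0.0 len 130
```

Call:
arm_command --series '[58,16.9,-10.7,0,-23.1,58,16.9,-10.7,0,-23.1,58,16.9,-10.7,0,-23.1,58,16.9,-10.7,0,-23.1,58,16.9,-10.7,0,-23.1]'

```text
clock: 0.52
eef_pos: [322.0, -467.0, 231.0]
tool_rot: [-3.141, -0.002, 0.702]
force: [0.8, -0.3, 0.6]
width: 49.3
gripper_force: 0.0
```

Call:
arm_command --series '[58,20.2,-0.7,0,-25,58,20.2,-0.7,0,-25,58,20.2,-0.7,0,-25,58,20.2,-0.7,0,-25,58,20.2,-0.7,0,-25]'

```text
clock: 0.93
eef_pos: [472.0, -332.1, 231.2]
tool_rot: [-3.142, -0.001, 1.14]
force: [-0.5, 0.6, 0.0]
width: 49.6
gripper_force: 0.0
```

Call:
arm_command --series '[58,19.5,-1.9,0,-20.4,58,19.5,-1.9,0,-20.4,58,19.5,-1.9,0,-20.4,58,19.5,-1.9,0,-20.4,58,19.5,-1.9,0,-20.4]'

```text
clock: 1.35
eef_pos: [536.0, -145.4, 231.2]
tool_rot: [3.142, -0.002, 1.495]
force: [0.6, 0.2, 1.1]
width: 49.4
gripper_force: 0.0
```

```bash
python3 -c "
from plan import *
plan([(530,50,231,85.4),(450,220,231,85.4),(420.5,280,110,85.4)])"
```

```text
now [ 536.  -145.4  231.2] 85.7 q7 -0.05 F [0.6 0.2 1.1] T [ 0.02 -0.05 -0.05] w 49.4 t 1.35
-> cm [19.44 -2.07  0.02] roll 0.3 len 195
-> cm [16.3  -9.34 -0.  ] roll -0.0 len 188
-> cm [ 5.74 -3.42 12.1 ] roll -0.0 len 138
```

Call:
arm_command --series '[58,19.4,-2.1,0,0.3,58,19.4,-2.1,0,0.3,58,19.4,-2.1,0,0.3,58,19.4,-2.1,0,0.3,58,19.4,-2.1,0,0.3]'

```text
clock: 1.77
eef_pos: [528.8, 49.8, 231.3]
tool_rot: [-3.141, -0.002, 1.49]
force: [-0.2, 0.8, -0.9]
width: 49.1
gripper_force: 0.0
```

Call:
arm_command --series '[58,16.3,-9.3,0,0,58,16.3,-9.3,0,0,58,16.3,-9.3,0,0,58,16.3,-9.3,0,0,58,16.3,-9.3,0,0]'

```text
clock: 2.18
eef_pos: [447.7, 220.5, 231.4]
tool_rot: [-3.14, -0.002, 1.492]
force: [0.3, 0.6, -0.2]
width: 49.6
gripper_force: 0.0
```

Call:
arm_command --series '[58,5.7,-3.4,12.1,0,58,5.7,-3.4,12.1,0,58,5.7,-3.4,12.1,0,58,5.7,-3.4,12.1,0,58,5.7,-3.4,12.1,0]'

```text
clock: 2.6
eef_pos: [418.3, 275.7, 107.2]
tool_rot: [-3.136, 0.003, 1.49]
force: [1.0, 0.3, -0.4]
width: 49.5
gripper_force: 0.0
```

```bash
python3 -c "
from plan import *
plan([(420.5,280,17,85.4)])"
```

```text
now [418.3 275.7 107.2] 85.4 q7 -1.02 F [ 1.   0.3 -0.4] T [-0.07  0.03 -0.01] w 49.5 t 2.6
-> cm [0.45 0.19 9.02] roll -0.0 len 90
```

Call:
arm_command --series '[58,0.3,0.1,4,0,58,0.3,0.1,7,0,58,0.3,0.1,8.5,0,58,0.3,0.1,9,0,58,0.3,0.1,9,0]'

```text
clock: 3.02
eef_pos: [423.3, 277.1, 20.1]
tool_rot: [-3.141, 0.001, 1.485]
force: [-0.1, -0.6, 0.4]
width: 49.3
gripper_force: 0.0
```

```bash
python3 -c "
from plan import *
plan([(420.5,280,17,85.4)])
from h import *
for n in('top','scene'):
    im,d=viewer.get_image(n); u,v=pix(n,[420,285,40]).round().astype(int); print(n,u,v)
    cv2.imwrite(f'pics/g_{n}.png',cv2.resize(im[v-30:v+31,u-32:u+33,::-1],None,fx=6,fy=6,interpolation=cv2.INTER_CUBIC))
a,b=[cv2.imread(f'pics/g_{n}.png') for n in('top','scene')]; cv2.imwrite('pics/g.png',np.hstack([a,b]))
"
```

```text
now [423.3 277.1  20.1] 85.1 q7 -1.09 F [-0.1 -0.6  0.4] T [ 0.01 -0.01 -0.  ] w 49.3 t 3.0167
-> cm [ 0.26 -0.3   0.31] roll -0.3 len 5
top 184 265
scene 239 301
```

View pics/g.png

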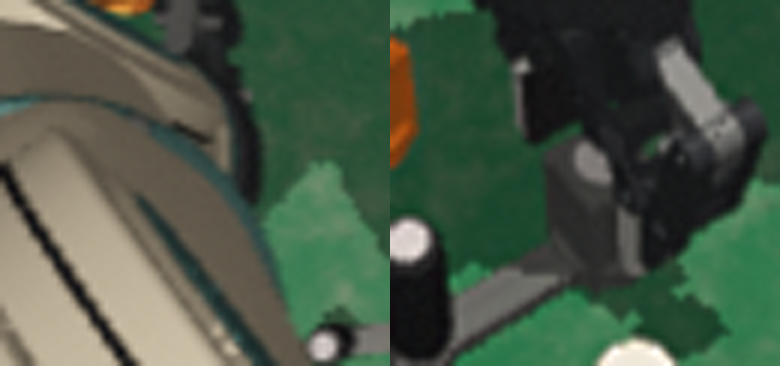

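The fingers stand on either side of the hub (hub disc at 590,160 in the right tile), so I'm closing.

Call:
arm_command --series '[58,0.2,-0.2,0.3,0,0,0.2,-0.2,0.3,0,0,0.2,-0.2,0.3,0,0,0.2,-0.2,0.3,0,0,0.2,-0.2,0.3,0]'

```text
clock: 3.53
eef_pos: [421.4, 280.5, 18.3]
tool_rot: [3.141, -0.001, 1.486]
force: [-0.9, -0.3, 5.4]
width: 25.2
gripper_force: 58.9
```

Call:
arm_command --series '[0,0,0,0,0,0,0,0,0,0,0,0,0,-1,0,0,0,0,-2,0,0,0,0,-4,0]'

```text
clock: 3.95
eef_pos: [420.2, 279.3, 57.3]
tool_rot: [-3.139, 0.002, 1.486]
force: [1.2, 0.4, -3.3]
width: 25.0
gripper_force: 59.2
```

```bash
python3 -c "
from plan import *
plan([(420.5,280,180,110),(490,160,180,145),(530,60,180,180),(540,30,180,215),(540,30,180,250)])
print(monitor.read_state()['qpos'])"
```

```text
now [420.2 279.3  57.3] 85.2 q7 -1.07 F [ 1.2  0.4 -3.3] T [-0.02 -0.03  0.03] w 25.0 t 3.95
-> cm [  0.08   0.03 -12.27] roll -24.8 len 123
-> cm [-13.65   2.43  -0.  ] roll -35 len 139
-> cm [-9.01 -5.9  -0.  ] roll -35 len 108
-> cm [-1. -3. -0.] roll -35 len 32
-> cm [-0.  0. -0.] roll -35 len 0
[-0.49931357  0.71214504 -0.21354769  2.05062998  0.350247    0.41583836
 -1.06948395]
```

Call:
arm_command --series '[0,0,0,-12.3,-24.8,0,0,0,-12.3,-24.8,0,0,0,-12.3,-24.8,0,0,0,-12.3,-24.8,0,0,0,-12.3,-24.8]'

```text
clock: 4.37
eef_pos: [422.6, 280.5, 183.6]
tool_rot: [3.136, -0.001, 1.92]
force: [-0.5, 0.4, -3.3]
width: 24.8
gripper_force: 59.7
```

Call:
arm_command --series '[0,-13.6,2.4,0,-35,0,-13.6,2.4,0,-35,0,-13.6,2.4,0,-35,0,-13.6,2.4,0,-35,0,-13.6,2.4,0,-35]'

```text
clock: 4.78
eef_pos: [491.3, 153.8, 178.7]
tool_rot: [-3.136, 0.001, 2.525]
force: [0.1, 0.4, -2.6]
width: 25.1
gripper_force: 59.5
```

Call:
arm_command --series '[0,-9,-5.9,0,-35,0,-9,-5.9,0,-35,0,-9,-5.9,0,-35,0,-9,-5.9,0,-35,0,-9,-5.9,0,-35]'

```text
clock: 5.2
eef_pos: [529.1, 57.0, 178.8]
tool_rot: [-3.14, -0.003, 3.14]
force: [-0.8, 0.7, -2.4]
width: 25.1
gripper_force: 59.6
```

Call:
arm_command --series '[0,-1,-3,0,-35,0,-1,-3,0,-35,0,-1,-3,0,-35,0,-1,-3,0,-35,0,-1,-3,0,-35]'

```text
clock: 5.62
eef_pos: [538.5, 29.5, 179.1]
tool_rot: [3.141, -0.003, -2.528]
force: [-0.4, -0.2, -3.3]
width: 25.0
gripper_force: 59.9
```

Call:
arm_command --series '[0,0,0,0,-35,0,0,0,0,-35,0,0,0,0,-35,0,0,0,0,-35,0,0,0,0,-35]'

```text
clock: 6.03
eef_pos: [538.5, 29.6, 179.0]
tool_rot: [3.139, -0.002, -1.917]
force: [-0.1, -0.1, -2.3]
width: 24.7
gripper_force: 59.9
```

```bash
python3 -c "
from plan import *
plan([(540.5,31.2,130,255.8)])
print(monitor.read_state()['qpos'])"
```

```text
now [538.5  29.6 179. ] -109.8 q7 1.88 F [-0.1 -0.1 -2.3] T [ 0.08 -0.06  0.01] w 24.7 t 6.0333
-> cm [-0.22 -0.14  4.9 ] roll -5.6 len 49
[ 0.56303814  0.79791332 -1.13494543  1.86179286  0.8374466   1.0619416
  1.87758061]
```

Call:
arm_command --series '[0,-0.2,-0.2,4,-5.6,0,-0.2,-0.2,5.6,-5.6,0,-0.2,-0.2,5.6,-5.6,0,-0.2,-0.2,5.6,-5.6,0,-0.2,-0.2,5.6,-5.6]'

```text
clock: 6.45
eef_pos: [542.5, 32.0, 125.0]
tool_rot: [-3.141, 0.0, -1.824]
force: [-0.2, -0.3, -2.3]
width: 25.1
gripper_force: 59.9
```

```bash
python3 -c "
from plan import *
plan([(540.5,31.2,112,255.8)])
print(monitor.read_state()['qpos'])
from h import *
t=[]
for n in('top','scene'):
    im,d=viewer.get_image(n); np.save(f'pics/f_{n}.npy',im); u,v=pix(n,[540,20,110]).round().astype(int); print(n,u,v)
    t.append(cv2.resize(im[v-30:v+31,u-32:u+33,::-1],None,fx=6,fy=6,interpolation=cv2.INTER_CUBIC))
cv2.imwrite('pics/f.png',np.hstack(t))
"
```

```text
now [542.5  32.  125. ] -104.5 q7 1.89 F [-0.2 -0.3 -2.3] T [ 0.05 -0.01  0.04] w 25.1 t 6.45
-> cm [0.13 0.18 1.3 ] roll -0.3 len 13
[ 0.52879284  0.87650132 -1.08712784  1.89885146  0.94625307  0.9945722
  1.88727986]
top 301 204
scene 301 179
```

View pics/f.png

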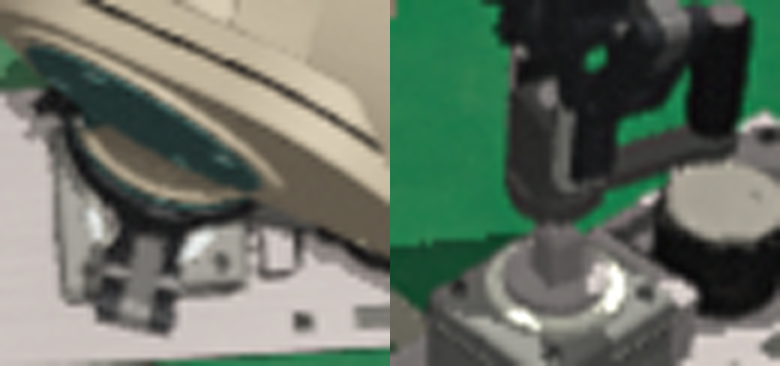

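The scene tile shows the hub foot at about (545,205) directly over the spindle (550,240), with the handle top at (727,14).

```bash
python3 -c "
from h import *
im=np.load('pics/f_scene.npy').astype(int)
w=im[143:160,314:336]; m=((w.min(2)>95)&(w.max(2)-w.min(2)<40)).astype(np.uint8)
print(w.min(2))
k,l,s,c=cv2.connectedComponentsWithStats(m); print(s,c)
a=np.radians(-104.5)
for q in ((324.3,151.),(324.9,151.2)):
    X=ray('scene',q,167); print(X, X[:2]-66*np.array([np.cos(a),np.sin(a)]))
"
```

```text
[[ 48  42  46  44  50  62  31  30  29  26  27  26  26  25  25  27  27  23
   26  26  27  27]
 [ 84  46  43  50  62  34  31  30  29  29  29  31  29  26  25  28  25  23
   26  25  27  27]
 [ 93  60  52  62  35  30  35  38  32  29  29  26  27  26  27  27  29  28
   27  28  26  30]
 [121  99  43  30  33  35  41  43  37  29  28  27  27  29  26  30  30  30
   32  30  31  31]
 [125 120  52  28  31  34  36  38  35  28  26  25  27  28  29  29  31  33
   30  32  31  31]
 [123 123  89  35  29  35  36  35  35  44  45  51  38  30  27  28  28  29
   27  31  30  32]
 [125 123 117  59  39  41  42  36  59  88  92 101  76  54  26  28  28  28
   29  30  29  31]
 [123 121 115  94  66  53  57  55  91 114 114 114 114 103  40  27  28  31
   29  29  28  27]
 [117 116 120 122  98  57  51  55  82 114 117 117 116 107  49  25  29  31
   32  29  31  28]
 [124 128 121 116 106  52  44  44  53  93 107 106 100  76  29  22  33  35
   33  33  30  30]
 [ 86 105 100  97  90  40  37  34  27  31  44  51  40  23  18  22  32  30
   33  33  32  29]
 [ 53  88  84  79  71  37  26  26  20  16  20  22  18  14  15  22  28  28
   29  31  30  30]
 [ 42  70  65  57  49  27  19  20  13  15  17  16  16  10  14  20  30  26
   27  27  27  27]
 [ 32  47  46  44  34  21  18  18  15  17  16  15  12  11  17  21  27  27
   29  30  28  28]
 [ 34  44  43  40  25  21  17  17  16  14  17  17  15  11  13  22  27  29
   30  27  31  29]
 [ 44  45  41  31  20  18  17  15  15  13  14  15  12  13  16  24  26  29
   26  27  29  32]
 [ 43  38  24  22  21  15  12  15  17  15  17  15  15  14  14  27  24  25
   23  26  26  29]]
[[  0   0  22  17 335]
 [  0   3   5   8  25]
 [  9   6   5   4  14]] [[11.15820896  8.07761194]
 [ 1.4         7.12      ]
 [11.          7.71428571]]
[527.80580006 -31.43682518 167.        ] [544.33088033  32.46091909]
[526.4908067  -31.88072882 167.        ] [543.01588697  32.01701544]
```

Call:
arm_command --series '[0,0.2,0.2,0.6,0,0,0.2,0.2,1.0,0,0,0.2,0.2,1.0,0,0,0.2,0.2,1.0,0,0,0.2,0.2,1.0,0]'

```text
clock: 6.97
eef_pos: [540.0, 30.2, 114.4]
tool_rot: [-3.141, 0.0, -1.823]
force: [-0.5, 0.4, -2.5]
width: 25.3
gripper_force: 60.0
```

```bash
python3 -c "
from plan import *
plan([(540.5,30.2,105,255.8)])
from h import *
im,d=viewer.get_image('scene'); np.save('pics/f2_scene.npy',im)
plan([(540.5,30.2,105,255.8)])
w=im[143:170,314:336].astype(int); m=((w.min(2)>85)&(w.max(2)-w.min(2)<40)).astype(np.uint8)
k,l,s,c=cv2.connectedComponentsWithStats(m); print(s.tolist(),c.tolist())
"
```

```text
now [540.   30.2 114.4] -104.5 q7 1.87 F [-0.5  0.4 -2.5] T [ 0.05 -0.03 -0.05] w 25.3 t 6.9667
-> cm [-0.01 -0.04  0.94] roll -0.3 len 9
now [540.1  30.2 114.5] -104.5 q7 1.87 F [ 0.3  0.2 -2.5] T [ 0.04 -0.04 -0.02] w 24.7 t 7.0167
-> cm [-0.01 -0.04  0.95] roll -0.3 len 9
[[0, 0, 22, 27, 530], [0, 5, 6, 11, 39], [10, 11, 5, 4, 15], [15, 24, 5, 3, 10]] [[10.975471698113207, 12.926415094339623], [1.8974358974358974, 11.128205128205128], [11.866666666666667, 12.2], [16.8, 25.4]]
```

Call:
arm_command --series '[0,0,0,0.2,0,0,0,0,0.4,0,0,0,0,0.5,0,0,0,0,0.5,0,0,0,0,0.5,0]'

```text
clock: 7.43
eef_pos: [539.9, 30.2, 109.2]
tool_rot: [3.141, -0.0, -1.823]
force: [-1.2, 0.2, -2.7]
width: 24.8
gripper_force: 60.0
```

```bash
python3 -c "
from plan import *
plan([])"
```

```text
now [539.9  30.2 109.2] -104.5 q7 1.87 F [-1.2  0.2 -2.7] T [ 0.06 -0.04  0.01] w 24.8 t 7.4333
```

Call:
arm_command --series '[0,0,0,0.2,0,0,0,0,0.4,0,0,0,0,0.5,0,0,0,0,0.5,0,0,0,0,0.5,0]'

```text
clock: 7.85
eef_pos: [539.9, 30.2, 104.2]
tool_rot: [3.141, -0.0, -1.823]
force: [-0.1, -0.1, -2.8]
width: 25.2
gripper_force: 60.0
```

```bash
python3 -c "
from plan import *
plan([])"
```

```text
now [539.9  30.2 104.2] -104.4 q7 1.86 F [-0.1 -0.1 -2.8] T [ 0.04  0.06 -0.02] w 25.2 t 7.85
```

Call:
arm_command --series '[0,0,0,0.3,0,0,0,0,0.6,0,0,0,0,0.9,0,0,0,0,1.2,0,0,0,0,1.2,0]'

```text
clock: 8.27
eef_pos: [539.6, 29.9, 91.6]
tool_rot: [3.141, -0.0, -1.823]
force: [0.6, -0.4, -2.6]
width: 25.1
gripper_force: 60.0
```

```bash
python3 -c "
from plan import *
plan([])"
```

```text
now [539.6  29.9  91.6] -104.5 q7 1.84 F [ 0.6 -0.4 -2.6] T [0.04 0.01 0.  ] w 25.1 t 8.2667
```

Call:
arm_command --series '[0,0,0,0.1,0,0,0,0,0.2,0,0,0,0,0.3,0,0,0,0,0.3,0,0,0,0,0.3,0]'

```text
clock: 8.68
eef_pos: [540.1, 30.3, 90.4]
tool_rot: [-3.141, -0.0, -1.823]
force: [-1.6, -1.5, 5.2]
width: 24.7
gripper_force: 61.1
```

```bash
python3 -c "
from plan import *
plan([])"
```

```text
now [540.1  30.3  90.4] -104.4 q7 1.84 F [-1.6 -1.5  5.2] T [-0.21  0.54 -0.03] w 24.7 t 8.6833
```

Seated (8 N downward, underside on the seat). Now winding clockwise, watching torque.

Call:
arm_command --series '[0,0,0,0,4,0,0,0,0,8,0,0,0,0,12,0,0,0,0,16,0,0,0,0,20]'

```text
clock: 9.1
eef_pos: [540.1, 30.5, 90.4]
tool_rot: [-3.14, 0.0, -2.173]
force: [-1.8, -1.2, 6.0]
width: 24.9
gripper_force: 61.8
```

```bash
python3 -c "
from plan import *
plan([]); print(monitor.read_state()['qpos'])"
```

```text
now [540.1  30.5  90.4] -124.5 q7 1.53 F [-1.8 -1.2  6. ] T [-0.18  0.51  0.73] w 24.9 t 9.1
[ 0.47665303  0.88204939 -0.97172217  1.92889993  0.96586906  0.88858137
  1.52828222]
```

Call:
arm_command --series '[0,0,0,0,4,0,0,0,0,8,0,0,0,0,12,0,0,0,0,16,0,0,0,0,20]'

```text
clock: 9.52
eef_pos: [539.9, 30.7, 90.4]
tool_rot: [-3.141, 0.001, -2.521]
force: [-2.6, -0.3, 6.4]
width: 24.9
gripper_force: 61.8
```

```bash
python3 -c "
from plan import *
plan([]); 
from h import *
T=np.load('pics/top0.npz')['im'];S=np.load('pics/scene0.npz')['im']
a=T[188:228,305:365,::-1]; b=S[160:205,290:370,::-1]
now,_=viewer.get_image('scene'); b2=now[160:205,290:370,::-1]
r=lambda x,w,h:cv2.resize(x,(w,h),interpolation=cv2.INTER_CUBIC)
cv2.imwrite('pics/jaw.png',np.vstack([r(a,780,520)[60:360],np.hstack([r(b,390,219),r(b2,390,219)])]))
"
```

```text
now [539.9  30.7  90.4] -144.5 q7 1.23 F [-2.6 -0.3  6.4] T [-0.06  0.56  0.69] w 24.9 t 9.5167
```

View pics/jaw.png

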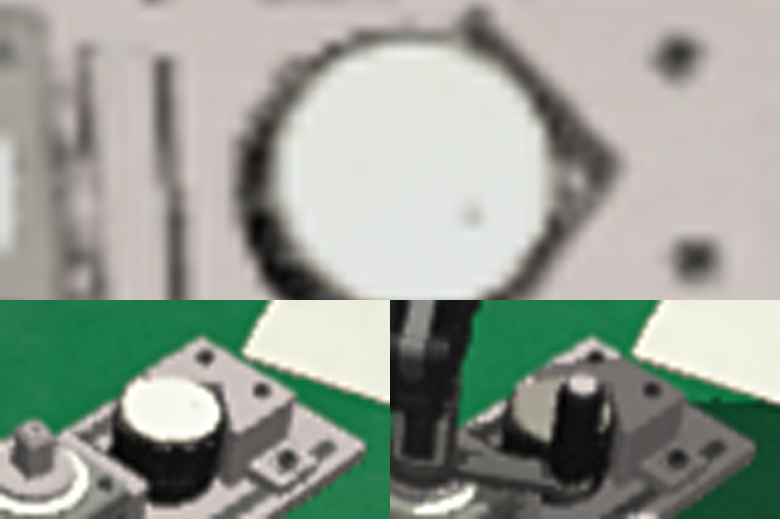

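```bash
python3 -c "
from h import *
c=viewer.camera_model('top'); print('C',-c['R'].T@c['t'])
yd=np.array([np.cos(np.radians(-88.27)),np.sin(np.radians(-88.27))]); O=np.array([540.5,31.0])
f=lambda x,y,z: round(float((ray('top',(305+x/13-.5,188+(y+60)/13-.5),z)[:2]-O)@yd),1)
for z in (36,48): print('apex',z,f(620,165,z))
print('cap',f(412,180,56),'cap edges',f(272,180,56),f(552,180,56))
for z in(12,42,46): print('jaw dark',z,f(152,180,z),f(188,180,z))
for z in(12,46): print('jaw back dark',z,f(78,180,z),f(100,180,z),'gearbox edge',f(45,180,62))
"
```

```text
C [ 398.90742706   90.27447131 1124.23336802]
apex 36 134.5
apex 48 132.3
cap 94.7 cap edges 70.5 118.9
jaw dark 12 54.4 60.9
jaw dark 42 51.3 57.6
jaw dark 46 50.8 57.1
jaw back dark 12 41.1 45.1 gearbox edge 30.7
jaw back dark 46 37.9 41.8 gearbox edge 30.7
```

Call:
arm_command --series '[0,0,0,0,4,0,0,0,0,8,0,0,0,0,12,0,0,0,0,16,0,0,0,0,20]'

```text
clock: 9.98
eef_pos: [539.9, 30.9, 90.4]
tool_rot: [-3.141, 0.001, -2.869]
force: [-3.6, -0.7, 6.4]
width: 25.1
gripper_force: 62.0
```

```bash
python3 -c "
from plan import *
plan([]); "
```

```text
now [539.9  30.9  90.4] -164.4 q7 0.93 F [-3.6 -0.7  6.4] T [0.02 0.68 0.74] w 25.1 t 9.9833
```

Call:
arm_command --series '[0,0,0,0,4,0,0,0,0,8,0,0,0,0,12,0,0,0,0,16,0,0,0,0,20]'

```text
clock: 10.4
eef_pos: [539.8, 31.1, 90.4]
tool_rot: [3.141, 0.001, 3.065]
force: [-3.1, 0.4, 8.0]
width: 25.6
gripper_force: 62.0
```

```bash
python3 -c "
from plan import *
plan([]); print(monitor.read_state()['qpos'])"
```

```text
now [539.8  31.1  90.4] 175.6 q7 0.65 F [-3.1  0.4  8. ] T [0.08 0.69 0.77] w 25.6 t 10.4
[ 0.35099224  0.78489974 -0.73018271  1.93243792  0.78204042  0.73287285
  0.64533965]
```

Call:
arm_command --series '[0,0,0,0,4,0,0,0,0,8,0,0,0,0,12,0,0,0,0,14,0,0,0,0,14]'

```text
clock: 10.82
eef_pos: [539.9, 31.3, 90.4]
tool_rot: [3.141, 0.001, 2.823]
force: [-2.6, 0.2, 7.3]
width: 24.9
gripper_force: 61.7
```

```bash
cat > tq.py <<'E'
from cell import monitor, viewer
import numpy as np
r=[]
for i in range(4):
    s=monitor.read_state(); r.append(s["torque"][2]); 
    if i<3: im,_=viewer.get_image("scene")
np.save("pics/last.npy",im)
print("yaw",np.degrees(s["tool_rot"][2]).round(2),"Tz",np.round(r,2),np.mean(r).round(3),"F",s["force"].round(1),"z",s["eef_pos"].round(1),"q7",s["qpos"][6].round(2))
E
python3 tq.py
```

```text
yaw 161.79 Tz [0.54 0.5  0.51 0.5 ] 0.513 F [-3.8  0.2  7.8] z [539.9  31.3  90.4] q7 0.45
```

Call:
arm_command --series '[0,0,0,0,1.5,0,0,0,0,3,0,0,0,0,4.5,0,0,0,0,6,0,0,0,0,7.5]'

```text
clock: 11.38
eef_pos: [539.9, 31.4, 90.4]
tool_rot: [3.141, 0.001, 2.692]
force: [-3.4, 0.1, 7.8]
width: 25.1
gripper_force: 62.1
```

```bash
python3 tq.py
```

```text
yaw 154.3 Tz [0.7  0.57 0.58 0.56] 0.602 F [-2.6  1.   7.4] z [539.9  31.4  90.4] q7 0.35
```

Call:
arm_command --series '[0,0,0,0,1.5,0,0,0,0,3,0,0,0,0,4.5,0,0,0,0,6,0,0,0,0,7.5]'

```text
clock: 11.95
eef_pos: [540.0, 31.5, 90.3]
tool_rot: [3.141, 0.001, 2.562]
force: [-3.2, 0.6, 8.1]
width: 25.0
gripper_force: 62.0
```

```bash
cat >> tq.py <<'E'
import cv2
def cap(im):
    w=im[165:200,305:350].astype(int); m=((w.min(2)>135)&(w.max(2)-w.min(2)<45)).astype(np.uint8)
    k,l,s,c=cv2.connectedComponentsWithStats(m,connectivity=4); i=1+np.argmax(s[1:,4]); return s[i].tolist(),c[i].round(2)
print("cap0",cap(np.load("pics/scene0.npz")["im"]),"now",cap(im))
E
python3 tq.py; python3 -c "
import numpy as np
im=np.load('pics/last.npy'); a=np.load('pics/scene0.npz')['im']
for v in(178,181,184): print(im[v,308:350].min(1)); print(a[v,308:350].min(1))"
```

```text
yaw 146.81 Tz [0.75 0.61 0.49 0.5 ] 0.588 F [-2.   0.8  7.6] z [540.   31.5  90.4] q7 0.25
cap0 ([10, 3, 35, 21, 420], array([24.85, 14.2 ])) now ([11, 3, 30, 21, 309], array([22.39, 13.31]))
[ 33  20  20  24  26  22  26  74 144 150 147 145 144 143 142 143 144 144
 145 146 146 147 146 135 105  91  82  90 115 115 113 106 108 104  49  28
  37  75 111 113 101  72]
[ 27  26  23  22  22  18  26 103 213 244 243 240 239 237 237 238 238 238
 239 239 241 243 244 235 157 100  81 128 193 191 189 190 192 184  80  48
  68 133 194 192 166 119]
[ 25  20  59 121 151 147  64 112 142 150 148 148 147 147 148 148 148 148
 149 150 146 131 134 150 153 151 106  62  92 113 115 113 112 112 114 114
 114 114 110 105  90  94]
[ 18  23  56 116 146 145  94 193 239 241 238 237 237 237 238 237 238 239
 239 240 237 222 225 241 245 248 182  77 137 194 195 192 192 192 193 194
 195 195 186 175 131  95]
[ 20  63 143 116  98  43  38  78 119 148 151 150 148 148 148 147 148 150
 150 150 149 150 151 152 153 153 129  49  61 101 114 113 112 112 108  93
  83  82  82  80  77 110]
[203 182 173 113  94  44  58 123 196 242 243 240 239 238 238 238 239 240
 240 240 240 240 241 242 245 249 219  79  73 162 194 192 192 193 179 133
  97  89  87  88  87 114]
```

The cap hasn't moved, so the jaw isn't touching the unit yet.

Call:
arm_command --series '[0,0,0,0,1.6,0,0,0,0,3.2,0,0,0,0,4.8,0,0,0,0,6.4,0,0,0,0,8]'

```text
clock: 12.52
eef_pos: [540.0, 31.6, 90.4]
tool_rot: [3.14, 0.0, 2.422]
force: [-1.6, 1.1, 5.6]
width: 25.2
gripper_force: 62.0
```

```bash
cat >> tq.py <<'E'
def edges(im,ref):
    # subpixel shift of the cap patch against the start picture, gradient images
    g=lambda x:(lambda y:np.float32(y/np.percentile(y,85)))(x[168:196,313:338].astype(float).min(2))
    o=[]
    for v in(182,184,186,188):
        for sl in((slice(313,319),1),(slice(331,338),-1)):
            f=lambda x:x[v,sl[0]].min(1).astype(float)/np.median(x[v,322:330].min(1)); o.append((f(im).sum()-f(ref).sum())*-sl[1])
    return np.round(o,2)
print("edge shift px L,R:",edges(im,np.load("pics/scene0.npz")["im"]))
E
python3 tq.py
```

```text
yaw 138.81 Tz [0.71 0.65 0.57 0.5 ] 0.606 F [-1.8  0.3  6.9] z [540.   31.6  90.4] q7 0.14
cap0 ([10, 3, 35, 21, 420], array([24.85, 14.2 ])) now ([11, 3, 34, 21, 324], array([23.  , 13.27]))
edge shift px L,R: [-0.19 -0.01 -0.1   0.07 -0.26  0.11 -0.36  0.76]
```

Call:
arm_command --series '[0,0,0,0,1.6,0,0,0,0,3.2,0,0,0,0,4.8,0,0,0,0,6.4,0,0,0,0,8]'

```text
clock: 13.08
eef_pos: [540.1, 31.6, 90.4]
tool_rot: [3.14, 0.0, 2.282]
force: [-2.3, 0.9, 7.7]
width: 25.1
gripper_force: 62.0
```

```bash
python3 tq.py
```

```text
yaw 130.81 Tz [0.7  0.59 0.57 0.6 ] 0.615 F [-3.   1.1  7. ] z [540.1  31.6  90.4] q7 0.03
cap0 ([10, 3, 35, 21, 420], array([24.85, 14.2 ])) now ([11, 3, 34, 21, 341], array([23.91, 13.33]))
edge shift px L,R: [-0.21  0.01 -0.05  0.02 -0.26  0.1  -0.57  0.75]
```

Call:
arm_command --series '[0,0,0,0,1.6,0,0,0,0,3.2,0,0,0,0,4.8,0,0,0,0,6.4,0,0,0,0,8]'

```text
clock: 13.65
eef_pos: [540.2, 31.7, 90.4]
tool_rot: [3.14, -0.0, 2.143]
force: [-1.8, 1.0, 7.0]
width: 24.9
gripper_force: 62.0
```

```bash
python3 tq.py
```

```text
yaw 122.82 Tz [0.67 0.65 0.56 0.53] 0.603 F [-2.1  0.5  6.6] z [540.2  31.7  90.4] q7 -0.07
cap0 ([10, 3, 35, 21, 420], array([24.85, 14.2 ])) now ([11, 3, 34, 21, 357], array([24.64, 13.43]))
edge shift px L,R: [-0.2   0.   -0.04  0.03 -0.24  0.12 -0.84  0.76]
```

Call:
arm_command --series '[0,0,0,0,1.6,0,0,0,0,3.2,0,0,0,0,4.8,0,0,0,0,6.4,0,0,0,0,8]'

```text
clock: 14.22
eef_pos: [540.3, 31.7, 90.4]
tool_rot: [3.14, -0.0, 2.003]
force: [-2.5, 0.6, 6.3]
width: 24.9
gripper_force: 62.0
```

```bash
python3 tq.py
```

```text
yaw 114.82 Tz [0.75 0.59 0.53 0.59] 0.615 F [-1.4  2.   7. ] z [540.3  31.7  90.4] q7 -0.18
cap0 ([10, 3, 35, 21, 420], array([24.85, 14.2 ])) now ([11, 3, 34, 21, 374], array([25.13, 13.57]))
edge shift px L,R: [-0.49 -0.03  0.2   0.12  0.13  0.16 -1.35  0.79]
```

Call:
arm_command --series '[0,0,0,0,1.2,0,0,0,0,2.4,0,0,0,0,3.6,0,0,0,0,4.8,0,0,0,0,6]'

```text
clock: 14.78
eef_pos: [540.4, 31.8, 90.4]
tool_rot: [3.14, -0.0, 1.899]
force: [-2.3, 1.5, 7.0]
width: 25.1
gripper_force: 62.0
```

```bash
python3 tq.py
```

```text
yaw 108.83 Tz [0.69 0.64 0.62 0.53] 0.62 F [-2.4  0.5  7. ] z [540.4  31.8  90.4] q7 -0.25
cap0 ([10, 3, 35, 21, 420], array([24.85, 14.2 ])) now ([11, 3, 34, 20, 386], array([25.33, 13.59]))
edge shift px L,R: [-0.36  0.9  -0.04  0.32  0.38  0.08 -1.47  0.53]
```

Call:
arm_command --series '[0,0,0,0,1.2,0,0,0,0,2.4,0,0,0,0,3.6,0,0,0,0,4.8,0,0,0,0,6]'

```text
clock: 15.35
eef_pos: [540.5, 31.8, 90.4]
tool_rot: [3.14, -0.001, 1.794]
force: [-1.8, 1.4, 6.3]
width: 25.1
gripper_force: 62.0
```

```bash
python3 tq.py
```

```text
yaw 102.84 Tz [0.7  0.61 0.61 0.52] 0.609 F [-2.   1.7  6.4] z [540.5  31.8  90.4] q7 -0.33
cap0 ([10, 3, 35, 21, 420], array([24.85, 14.2 ])) now ([11, 3, 34, 20, 397], array([25.62, 13.74]))
edge shift px L,R: [-0.3   1.07  0.19  0.83  0.31  0.06 -1.93  0.79]
```

Call:
arm_command --series '[0,0,0,0,1.2,0,0,0,0,2.4,0,0,0,0,3.6,0,0,0,0,4.8,0,0,0,0,6]'

```text
clock: 15.92
eef_pos: [540.5, 31.8, 90.4]
tool_rot: [3.14, -0.001, 1.69]
force: [-0.9, 1.4, 5.9]
width: 24.7
gripper_force: 62.0
```

```bash
python3 tq.py
```

```text
yaw 96.84 Tz [0.66 0.68 0.66 0.58] 0.645 F [-1.   1.7  6.5] z [540.6  31.8  90.4] q7 -0.4
cap0 ([10, 3, 35, 21, 420], array([24.85, 14.2 ])) now ([11, 3, 34, 20, 402], array([25.91, 13.8 ]))
edge shift px L,R: [ 1.15  0.27  0.45  0.9   0.65  0.47 -2.05  0.61]
```

Call:
arm_command --series '[0,0,0,0,1,0,0,0,0,2,0,0,0,0,3,0,0,0,0,4,0,0,0,0,5]'

```text
clock: 16.48
eef_pos: [540.6, 31.8, 90.4]
tool_rot: [3.14, -0.001, 1.603]
force: [-0.8, 0.5, 6.1]
width: 24.7
gripper_force: 62.1
```

```bash
python3 tq.py
```

```text
yaw 91.87 Tz [0.79 0.75 0.65 0.69] 0.721 F [-1.4  1.6  5.5] z [540.6  31.8  90.4] q7 -0.47
cap0 ([10, 3, 35, 21, 420], array([24.85, 14.2 ])) now ([11, 3, 34, 20, 398], array([25.96, 13.79]))
edge shift px L,R: [ 1.16  0.45  0.49  1.41  0.61  0.46 -2.5   0.6 ]
```

Call:
arm_command --series '[0,0,0,0,0.6,0,0,0,0,1.2,0,0,0,0,1.8,0,0,0,0,2.4,0,0,0,0,3]'

```text
clock: 17.05
eef_pos: [540.6, 31.8, 90.4]
tool_rot: [3.14, -0.001, 1.551]
force: [-0.8, 0.7, 6.0]
width: 25.2
gripper_force: 62.2
```

```bash
python3 tq.py
```

```text
yaw 88.89 Tz [0.89 0.8  0.8  0.73] 0.805 F [-1.8  0.5  6.9] z [540.6  31.7  90.4] q7 -0.5
cap0 ([10, 3, 35, 21, 420], array([24.85, 14.2 ])) now ([11, 3, 34, 20, 403], array([25.92, 13.82]))
edge shift px L,R: [ 0.28  0.26  0.7   2.01  0.74  0.46 -2.5   0.62]
```

Call:
arm_command --series '[0,0,0,0,0.4,0,0,0,0,0.8,0,0,0,0,1.2,0,0,0,0,1.6,0,0,0,0,2]'

```text
clock: 17.62
eef_pos: [540.7, 31.8, 90.4]
tool_rot: [3.139, -0.001, 1.517]
force: [-1.2, 1.4, 6.6]
width: 25.1
gripper_force: 62.3
```

```bash
python3 tq.py
```

```text
yaw 86.92 Tz [0.89 0.87 0.87 0.9 ] 0.881 F [-1.4  2.9  5.8] z [540.7  31.8  90.4] q7 -0.53
cap0 ([10, 3, 35, 21, 420], array([24.85, 14.2 ])) now ([11, 3, 34, 20, 405], array([25.8, 13.8]))
edge shift px L,R: [ 0.29  0.24  0.72  2.63  0.75  0.44 -2.59  0.72]
```

Call:
arm_command --series '[0,0,0,0,0.3,0,0,0,0,0.6,0,0,0,0,0.9,0,0,0,0,1.2,0,0,0,0,1.2]'

```text
clock: 18.18
eef_pos: [540.7, 31.8, 90.3]
tool_rot: [3.14, -0.001, 1.496]
force: [-1.4, 1.2, 7.0]
width: 24.5
gripper_force: 62.4
```

```bash
python3 tq.py
```

```text
yaw 85.72 Tz [0.97 0.91 0.93 0.91] 0.931 F [-1.3  1.4  5.4] z [540.7  31.7  90.4] q7 -0.54
cap0 ([10, 3, 35, 21, 420], array([24.85, 14.2 ])) now ([11, 3, 34, 20, 406], array([25.79, 13.81]))
edge shift px L,R: [ 0.27  0.26  0.67  3.31  0.76  0.55 -2.61  0.69]
```

Torque 0.93–0.97 N m corresponds to roughly 45 N of clamping. I'm backing off within the play, then lifting.

Call:
arm_command --series '[0,0,0,0,-2,0,0,0,0,-4,0,0,0,0,-6,0,0,0,0,-6,0,0,0,0,-6]'

```text
clock: 18.75
eef_pos: [540.7, 31.7, 90.4]
tool_rot: [3.14, -0.002, 1.597]
force: [-1.5, 1.9, 7.2]
width: 24.8
gripper_force: 61.2
```

```bash
python3 tq.py
```

```text
yaw 91.51 Tz [0.07 0.09 0.11 0.12] 0.098 F [-1.6  0.9  6. ] z [540.6  31.7  90.3] q7 -0.47
cap0 ([10, 3, 35, 21, 420], array([24.85, 14.2 ])) now ([11, 3, 34, 20, 398], array([25.97, 13.78]))
edge shift px L,R: [ 1.23  0.35  0.49  1.4   0.74  0.44 -2.59  0.71]
```

Call:
arm_command --series '[0,0,0,-0.4,0,0,0,0,-0.9,0,0,0,0,-1.5,0,0,0,0,-2.2,0,0,0,0,-3.0,0]'

```text
clock: 19.32
eef_pos: [539.1, 29.3, 119.8]
tool_rot: [-3.139, 0.001, 1.594]
force: [0.1, -0.6, -3.3]
width: 25.0
gripper_force: 60.1
```

```bash
python3 tq.py
python3 -c "
import numpy as np
from plan import *
for d in (84,85): print(np.array([540.4,31.2])-d*np.array([np.cos(np.radians(-88.27)),np.sin(np.radians(-88.27))]))
from h import *
T=np.load('pics/top0.npz')['im']; S=np.load('pics/scene0.npz')['im']
r=lambda x:cv2.resize(x[:,:,::-1],(390,390),interpolation=cv2.INTER_CUBIC)
u,v=pix('top',[538,116,30]).round().astype(int);u2,v2=pix('scene',[538,116,35]).round().astype(int);print(u,v,u2,v2)
cv2.imwrite('pics/stub.png',np.hstack([r(T[v-13:v+13,u-13:u+13]),r(S[v2-13:v2+13,u2-13:u2+13])]))"
```

```text
yaw 91.29 Tz [-0.02 -0.02 -0.04 -0.01] -0.024 F [ 0.1 -0.1 -2.9] z [540.   29.1 120.2] q7 -0.45
cap0 ([10, 3, 35, 21, 420], array([24.85, 14.2 ])) now ([11, 3, 34, 20, 404], array([25.72, 13.8 ]))
edge shift px L,R: [ 0.5   0.27  1.53  1.33  0.72  0.42 -2.61  0.68]
[537.8640729  115.16171195]
[537.83388329 116.16125614]
257 211 267 224
```

View pics/stub.png

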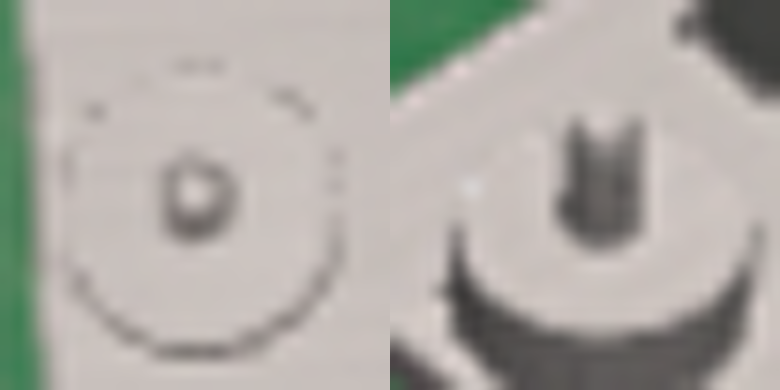

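The pin tip is at tile (200,190) and the seat circle is centred at about (202,210).

```bash
python3 -c "
from h import *
print(ray('top',(256.8,210.2),51),ray('top',(257,211.5),30))
u=267-13+(603-390)/15-.5
print(ray('scene',(u,224-13+140/15-.5),51))
from plan import *
plan([(538.2,116.5,120,91.5),(538.2,116.5,82,91.5)])"
```

```text
[537.92793958 115.88590727  51.        ] [537.59876236 115.99902766  30.        ]
[535.49218516 117.78440656  51.        ]
now [540.   29.1 120.2] 91.3 q7 -0.45 F [ 0.1 -0.1 -2.9] T [-0.09  0.06 -0.01] w 24.8 t 19.4667
-> cm [8.74 0.02 0.02] roll -0.2 len 87
-> cm [0.  0.  3.8] roll -0.0 len 38
```

Call:
arm_command --series '[0,3,0,0,0,0,6,0,0,0,0,8.7,0,0,0,0,8.7,0,0,0,0,8.7,0,0,0]'

```text
clock: 19.88
eef_pos: [537.2, 118.9, 119.2]
tool_rot: [-3.141, -0.0, 1.598]
force: [-0.2, -0.6, -2.4]
width: 24.7
gripper_force: 60.0
```

Call:
arm_command --series '[0,0,0,1,0,0,0,0,3,0,0,0,0,4.4,0,0,0,0,4.4,0,0,0,0,4.4,0]'

```text
clock: 20.3
eef_pos: [537.1, 115.3, 74.2]
tool_rot: [-3.139, 0.002, 1.592]
force: [0.8, -0.4, -2.1]
width: 25.0
gripper_force: 59.9
```

```bash
python3 -c "
from plan import *
from h import *
viewer.get_image('top')
plan([(538.2,116.5,70,91.5)])"
```

```text
now [537.9 115.9  75.1] 91.3 q7 -0.62 F [ 0.6 -0.5 -2.6] T [-0.02 -0.02 -0.01] w 24.9 t 20.35
-> cm [0.06 0.04 0.51] roll -0.2 len 5
```

Call:
arm_command --series '[0,0.1,0,0.3,0,0,0.1,0,0.6,0,0,0.1,0,0.9,0,0,0.1,0,1.2,0,0,0.1,0,1.2,0]'

```text
clock: 20.77
eef_pos: [537.6, 118.0, 62.9]
tool_rot: [-3.141, 0.0, 1.594]
force: [-0.0, 0.4, -2.9]
width: 25.1
gripper_force: 60.0
```

```bash
python3 -c "
from plan import *
plan([(538.2,116.5,50,91.5)])"
```

```text
now [537.6 118.   62.9] 91.3 q7 -0.63 F [-0.   0.4 -2.9] T [-0.1  -0.05 -0.05] w 25.1 t 20.7667
-> cm [-0.15  0.06  1.29] roll -0.2 len 13
```

Call:
arm_command --series '[0,-0.1,0,0.4,0,0,-0.1,0,0.8,0,0,-0.1,0,1.2,0,0,-0.1,0,1.35,0,0,-0.1,0,1.35,0]'

```text
clock: 21.18
eef_pos: [537.5, 117.0, 49.2]
tool_rot: [-3.141, 0.0, 1.594]
force: [0.6, -0.3, -3.6]
width: 25.0
gripper_force: 60.0
```

```bash
python3 -c "
from plan import *
from h import *
viewer.get_image('top')
plan([(538.2,116.5,48.4,91.5)])"
```

```text
now [537.7 117.1  49.5] 91.3 q7 -0.64 F [-0.2 -0.9 -1.5] T [ 0.02 -0.01 -0.  ] w 25.0 t 21.2333
-> cm [-0.06  0.05  0.11] roll -0.2 len 1
```

Nearly seated, so I'll press down lightly and open part way.

Call:
arm_command --series '[0,0,0,0.1,0,0,0,0,0.15,0,0,0,0,0.15,0,45,0,0,0.15,0,45,0,0,0.15,0]'

```text
clock: 21.65
eef_pos: [538.3, 117.3, 48.7]
tool_rot: [3.141, -0.0, 1.594]
force: [-0.2, -0.3, 0.1]
width: 38.1
gripper_force: 0.0
```

Call:
arm_command --series '[45,0,0,0,0,45,0,0,0,0,45,0,0,-1,0,45,0,0,-3,0,45,0,0,-6,0]'

```text
clock: 22.07
eef_pos: [536.2, 116.7, 107.7]
tool_rot: [-3.137, 0.001, 1.595]
force: [0.6, 0.4, -0.5]
width: 38.3
gripper_force: 0.0
```

```bash
python3 -c "
from plan import *
plan([(300,116,200,91.5)])"
```

```text
now [536.2 116.7 107.7] 91.4 q7 -0.6 F [ 0.6  0.4 -0.5] T [-0.01 -0.02 -0.05] w 38.3 t 22.0667
-> cm [  0.49 -23.62  -9.23] roll -0.1 len 254
```

Call:
arm_command --series '[45,0,0,-4,0,45,0,0,-8,0,45,0,0,-12,0,45,-3,0,-12,0,45,-7,0,-12,0]'

```text
clock: 22.48
eef_pos: [541.4, 51.4, 232.6]
tool_rot: [3.133, -0.003, 1.602]
force: [0.8, 0.1, -0.6]
width: 38.5
gripper_force: 0.0
```

Call:
arm_command --series '[45,-20,-5,0,0,45,-20,-5,0,0,45,-20,-5,0,0,45,-20,-5,0,0,45,-20,-5,0,0]'

```text
clock: 22.9
eef_pos: [493.2, -156.2, 229.2]
tool_rot: [3.141, 0.001, 1.594]
force: [0.6, -0.7, 0.2]
width: 38.4
gripper_force: 0.0
```

```bash
python3 -c "
from plan import *
from h import *
t=[]
for n in('top','scene'):
    im,d=viewer.get_image(n); u,v=pix(n,[540,85,40]).round().astype(int); print(n,u,v)
    t.append(cv2.resize(im[v-60:v+60,u-60:u+70,::-1],(390,360),interpolation=cv2.INTER_CUBIC)); np.save('pics/e_%s.npy'%n,im)
cv2.imwrite('pics/end.png',np.hstack(t)); plan([])"
```

```text
top 270 210
scene 278 216
now [ 491.5 -162.6  228.6] 90.6 q7 0.01 F [ 0.4  1.2 -0.7] T [0.04 0.05 0.01] w 38.5 t 23.0
```

View pics/end.png

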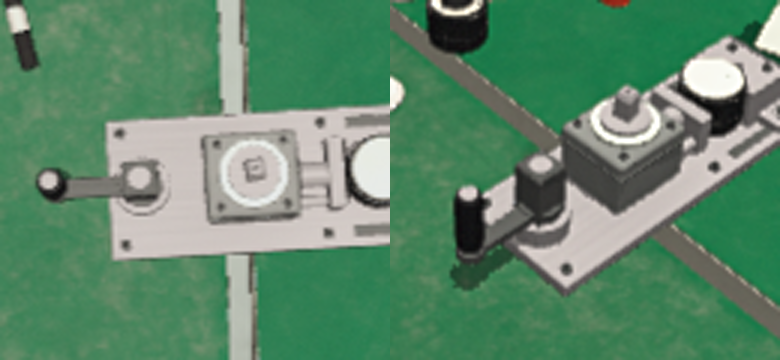

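The crank is parked flat on the stub with its arm away from the gearbox (hub at 140,180 left, 540,165 right). The jaw is pressed against the unit and the gripper is clear, so I'm handing in.

```bash
python3 -c "
from cell import workorder
print(workorder.finish_job())"
```

```text
the job is handed in; nothing more can be done
None
```

The job is handed in, with no verdict returned: the unit is clamped against the V-fence at about 45 N (estimated from the crank torque, not measured directly), and the crank sits fully down on its parking stub with its arm away from the gearbox.

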